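# Set up the projection experiment on the optical bench

### The arm

A 6-joint arm with a two-finger parallel gripper is mounted at the origin on the work surface. World frame = base frame: x ahead of the robot, y to its left, z up, the work surface at z = 0. Lengths are in m, angles in rad, forces in N, time in s.
With the tool pointing down it reaches from about 0.35 to 0.875 m from the base axis. Payload 4.2 kg.
Tool frame: the origin (TCP) lies between the finger pads; the fingertips stand 8 mm ahead of it and the grasp point (between the pads) lies 11 mm behind it; z points along the fingers, y is the line along which they close (so a half turn about z gives the same grasp; the last joint's range is limited). The gripper opens to 87 mm and grips with 3 to 60 N. Pads are 19 mm wide; open, the fingers measure 117 mm over their backs; the gripper's body (75 mm by 190 mm) begins 51 mm behind the grasp point.
Start: joints at [-1.031, 0.385, 0.008, 0, -1.194, -0.259], TCP at [0.173, -0.6, 0.231] pointing down, gripper open.
Joint ranges: [-3.14, 3.14], [-1.21, 2.06], [-1.07, 1.41], [-3.16, 2.05], [-2.99, -0.16], [-3.1, 3.1]. Speed limits (rad/s): [2.79, 2.79, 3.14, 3.14, 3.14, 3.14].

### API

Orientations are given as [roll, pitch, yaw] about the fixed x, y, z axes, in that order (R = Rz(yaw) Ry(pitch) Rx(roll)).
In Python, from plant import state, snapshot, job_done gives the robot as it stands.
- The arm moves only by the tool move_arm, never from a script. Its argument "steps" is text: rows parted by semicolons, each of 7 numbers parted by spaces: the shift along the world's x, y, z normalised to -1 to 1, where 1 is 1000 mm, then the turn, a rotation vector about the world's x, y, z normalised to -1 to 1, where 1 is pi rad, then the opening, from 0 (shut) to 1 (fully open). A call has 1 to 12 rows; each row shifts and turns the commanded pose from where the row before left it; what a row does not reach is not made up. A row lasts 1/10 s, in which the tool goes at most 50 mm and 8.59 degrees, less where a joint would pass 70% of its speed; a pose out of reach is approached as far as the arm can. A call with a number of a shift or a turn outside -1 to 1 is refused whole. A call with a gripper value outside its range is refused whole. The fingers move at their own pace and stop on an object; "force" is the grip in N (left out, the last holds). Time passes only in rows, so rows that do not move let the fingers close. It gives the time, the measured TCP pose, the force, the opening and the grip force at its end, in the units of the state.
- state(): the state, without advancing time (a new reading comes with each control period).
- snapshot(name): name is "side" or "top"; returns a dict with "image" (400x640x3 uint8, blue, green, red), "camera_matrix" (3x3 intrinsics, pixels), "R" (3x3) and "t" (3): a world point X has camera coordinates R X + t. Camera axes: x right, y down, z forward; pixel columns grow to the right and rows downward; lengths in m; the calibration is good to about 2 mm. A picture is of the moment at which its call begins. There is no depth.
- job_done(): hands the job in; it is judged then, once.
The state is a dict: "clock": time; "joint_pos": joint angles; "qd": joint speeds; "joint_efforts": joint torques, N m; "position": TCP position; "tcp_rot": TCP orientation; "contact_force": force on the tool from outside, world axes, zero at the start; "wrist_torque": the same for the moment, N m; "width": opening from 0.0 (shut) to 1.0 (fully open); "grip_force": force on a finger pad.
Only numpy, scipy, OpenCV 4.12 (cv2) and the standard library are available. Lean on these libraries where they do the work, as an engineer would, in place of code of your own. Each camera call takes 0.05 s, during which the arm holds its last target. There are 200 camera calls.

### The job

Set up the slide projection on the optical bench: standing in the channel of the rail and square across it, put the large condenser lens 10 cm from the lamp, the slide frame 10 cm beyond the condenser, the white screen close up to the end stop at the other end (at most about a centimetre of gap), and the small lens midway between the slide frame and the screen. Do not knock any of them over, and leave the beaker, the bottle and the glass dish where they stand.

Things in the scene. Friction and masses are not known exactly. Their poses are not given: they have to be found in the camera images.
- rail: Optical bench: straight aluminium channel fixed on the table, 560 mm long (own x, running left-right before the robot), 76 mm wide (own y). Origin: centre of its underside, z up. Its floor, on which parts stand, is 6 mm above the table; along both edges a lip rises to 14 mm above the table; 70 mm clear between the lips.
- lamp: Lamp house, fixed in the channel 250 mm from the rail's middle, at one end or the other: grey upright cylinder 52 mm in diameter, dark cap, light windows both ways along the rail; top 129 mm above the table. Origin: on its axis, on the channel's floor. Distances along the bench are taken between the lamp's axis and the mid-planes of the parts.
- stop: End stop, fixed in the channel 250 mm from the rail's middle, at the end opposite the lamp: low steel block 16 mm along the rail, 68 mm across, 16 mm high, with a brass screw head (24 mm high in all). Origin: centre of its underside, on the channel's floor. A part's foot touching it has its centre 28 mm from this origin.
- condenser (a point): Large condenser lens: glass in a round black ring 80 mm across, 18 mm thick. Stands on a steel foot 40 (own x) x 56 (own y) x 16 mm, with a thin stem. Height 125 mm; this point is its centre, 62.5 mm above the underside and below the top edge; z up, x = optical axis, square to the flat face. Same either way round. Grip from above at its upper edge, closing along own x (18 mm thick).
- lens (a point): Small lens: glass in a round black ring 56 mm across, 12 mm thick. Stands on a steel foot 40 (own x) x 56 (own y) x 16 mm, with a thin stem. Height 113 mm; this point is its centre, 56.5 mm above the underside and below the top edge; z up, x = optical axis, square to the flat face. Same either way round. Grip from above at its upper edge, closing along own x (12 mm thick).
- slide (a point): Slide frame: square grey frame 70 x 70 mm, 10 mm thick, pale slide with dark arrow. Stands on a steel foot 40 (own x) x 56 (own y) x 16 mm, with a thin stem. Height 120 mm; this point is its centre, 60.0 mm above the underside and below the top edge; z up, x = optical axis, square to the flat face. Same either way round. Grip from above at its upper edge, closing along own x (10 mm thick).
- screen (a point): Screen: white plate 110 mm wide, 100 mm high, 8 mm thick. Stands on a steel foot 40 (own x) x 56 (own y) x 16 mm, with a thin stem. Height 135 mm; this point is its centre, 67.5 mm above the underside and below the top edge; z up, x = optical axis, square to the flat face. Same either way round. Grip from above at its upper edge, closing along own x (8 mm thick).
- beaker: Small empty glass beaker, 50 mm in diameter, 68 mm high, loose, not part of the job. Origin: centre of its underside.
- bottle: Small amber glass bottle with a black cap, 42 mm in diameter, 80 mm high, loose, not part of the job. Origin: centre of its underside.
- dish: Flat covered glass dish (Petri dish), 82 mm in diameter, 19 mm high, loose, not part of the job. Origin: centre of its underside.
Mind the look-alikes: they are no part of the job. What is shaped like the part that bears screen but red is not meant.

How it is judged:
At the end, for the whole second after the job is handed in: All four released, at rest, upright on the channel's floor, square to the rail within 10 degrees. Between centres: condenser 100 mm from lamp, slide 100 mm beyond it (each within 15 mm); screen's foot at most 17 mm short of the stop; small lens midway between slide and screen within 15 mm (y of condenser in the frame of rail between -0.013 and 0.013 m and z of condenser in the frame of rail between 0.0645 and 0.0725 m and angle between each of condenser, lens, slide, screen's own z axis and vertical below 0.08 rad and angle between the x axis of each of condenser, lens, slide, screen and the x axis of rail, either way round below 0.175 rad and linear speed of each of condenser_body, lens_body, slide_body, screen_body below 0.02 m/s and y of lens in the frame of rail between -0.013 and 0.013 m and z of lens in the frame of rail between 0.0585 and 0.0665 m and y of slide in the frame of rail between -0.013 and 0.013 m and z of slide in the frame of rail between 0.062 and 0.07 m and y of screen in the frame of rail between -0.013 and 0.013 m and z of screen in the frame of rail between 0.0695 and 0.0775 m and horizontal distance between condenser and lamp between 0.085 and 0.115 m and horizontal distance between slide and condenser between 0.085 and 0.115 m and horizontal distance between slide and lamp above 0.16 m and horizontal distance between screen and stop below 0.045 m and horizontal distance between screen and lamp below 0.49 m and ((horizontal distance between slide and screen between 0.222 and 0.242 m and horizontal distance between lens and slide between 0.096 and 0.136 m and horizontal distance between lens and screen between 0.096 and 0.136 m) or (horizontal distance between slide and screen between 0.242 and 0.262 m and horizontal distance between lens and slide between 0.106 and 0.146 m and horizontal distance between lens and screen between 0.106 and 0.146 m) or (horizontal distance between slide and screen between 0.262 and 0.282 m and horizontal distance between lens and slide between 0.116 and 0.156 m and horizontal distance between lens and screen between 0.116 and 0.156 m) or (horizontal distance between slide and screen between 0.282 and 0.302 m and horizontal distance between lens and slide between 0.126 and 0.166 m and horizontal distance between lens and screen between 0.126 and 0.166 m))); the robot touches nothing.
It fails at once if an optical part is knocked over (angle between any of condenser, lens, slide, screen's own z axis and vertical above 0.9 rad).
It fails at once if the beaker, the bottle or the dish is shifted by more than 25 mm (distance of any of beaker, bottle, dish from where it was at the start of the episode above 0.025 m).
It also fails if it takes over 115 s, if anything falls off the work surface, if the arm or the gripper's body presses on something with over 40 N, if the wrist force passes 120 N, or if a joint passes its speed limit or range.

## Working session

There is one attempt and no reset: what is moved stays moved. The work goes in short steps, Python scripts to look and compute and a tool call to move; the robot and the scene stay as the last step left them, time stands still between calls to the robot, and variables do not carry over. Pictures are saved under pics/ and viewed, at most 14 in all, crops included, and the job is handed in when it is done.

Besides the shell and the picture viewer there is one more tool, called after "Call:" in YAML: its name, and indented under it one key for each argument. move_arm: Moves the arm, as the interface text tells. Scaled input: -1 to 1 covers 1000 mm each way for a shift and pi rad each way for a turn. Its arguments: {"type":"object","properties":{"steps":{"type":"string"},"force":{"type":"number"}},"required":["steps"]}

```bash
ls; mkdir -p pics; cat > h.py <<'E'
import numpy as np, cv2
from plant import state, snapshot, job_done
def snap(n,f=None):
    s=snapshot(n)
    if f: cv2.imwrite('pics/'+f,s['image'])
    np.savez('last_'+n,**s)
    return s
def load(n): return np.load('last_'+n+'.npz')
def ray(s,uv):
    K,R,t=s['camera_matrix'],s['R'],s['t']
    d=R.T@np.linalg.solve(K,np.array([uv[0],uv[1],1.])); return -R.T@t,d
def plane(s,uv,z):
    c,d=ray(s,uv); return c+d*(z-c[2])/d[2]
def proj(s,X):
    p=s['camera_matrix']@(s['R']@np.array(X,float)+s['t']); return p[:2]/p[2]
E
python3 - <<'E'
from h import *
for n in('side','top'):
    s=snap(n,n+'0.png'); print(n,(-s['R'].T@s['t']).round(3),s['R'].round(2).tolist(),s['camera_matrix'].round(0).tolist())
print(state())
E
```

```text
pics
side [0.239 1.015 1.16 ] [[-0.98, -0.18, -0.01], [-0.13, 0.7, -0.7], [0.13, -0.69, -0.71]] [[503.0, 0.0, 324.0], [0.0, 503.0, 194.0], [0.0, 0.0, 1.0]]
top [ 0.382 -0.034  0.943] [[-0.0, -1.0, -0.01], [-1.0, 0.0, -0.08], [0.08, 0.01, -1.0]] [[375.0, 0.0, 317.0], [0.0, 375.0, 202.0], [0.0, 0.0, 1.0]]
{'clock': 0.1, 'joint_pos': array([-1.03140998e+00,  3.85493871e-01,  6.81681216e-03, -4.20387288e-04,
       -1.19399528e+00, -2.58567919e-01]), 'qd': array([ 0.00075966, -0.00237016,  0.00325705,  0.00142516, -0.00091582,
        0.00246188]), 'joint_efforts': array([-2.02851129e-04, -3.91688633e+01,  1.87935448e+01,  4.23194781e+00,
        1.34439074e-02, -7.02610373e-05]), 'position': array([ 0.17307684, -0.60004219,  0.22958382]), 'tcp_rot': array([ 3.13967910e+00, -1.02076476e-04, -2.86092917e+00]), 'contact_force': array([-0.06681181, -0.35170798, -0.64521275]), 'wrist_torque': array([-0.01485774,  0.03845573,  0.0226552 ]), 'grip_force': 0.0, 'width': 1.0007207864909704}
```

View pics/top0.png

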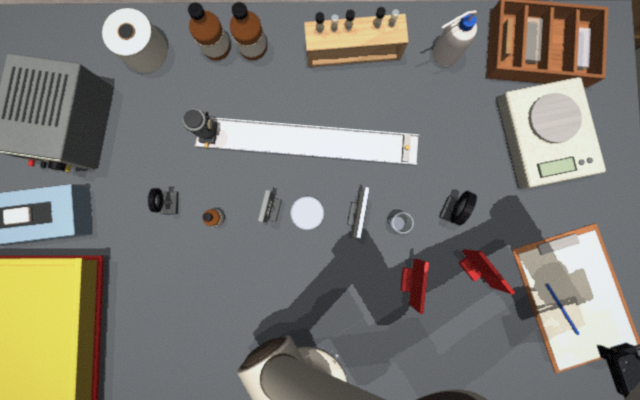

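View pics/side0.png

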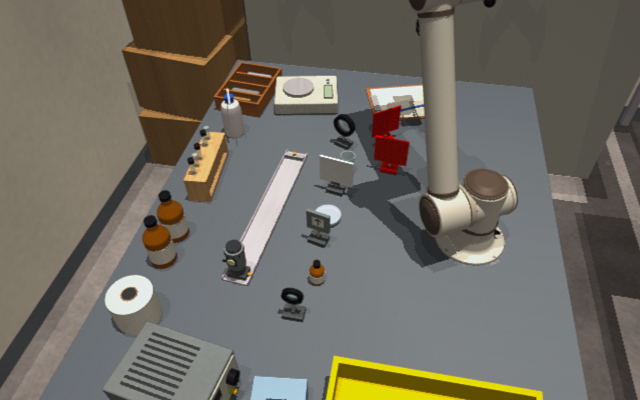

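The top view shows the lamp at (200,122) and the stop at (408,150). There are two round rings, at (155,201) and (462,207). The slide is at (269,206), the white screen at (360,212), and the red look-alikes at (415,285) and (487,272). In the side view the rings are at (292,296) and (344,126). I'll enlarge these to confirm which is which and measure.

```bash
python3 - <<'E'
from h import *
t=load('top')['image'];s=load('side')['image']
c=lambda im,u,v:cv2.resize(im[v-25:v+25,u-33:u+33],(264,200),interpolation=cv2.INTER_CUBIC)
r1=[c(t,162,203),c(t,268,207),c(t,360,210)]
r2=[c(t,460,207),c(t,200,127),c(t,408,150)]
r3=[c(s,292,303),c(s,318,228),c(s,338,175)]
cv2.imwrite('pics/m1.png',np.vstack([np.hstack(r) for r in (r1,r2,r3)]))
E
```

```text
(no output)
```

View pics/m1.png

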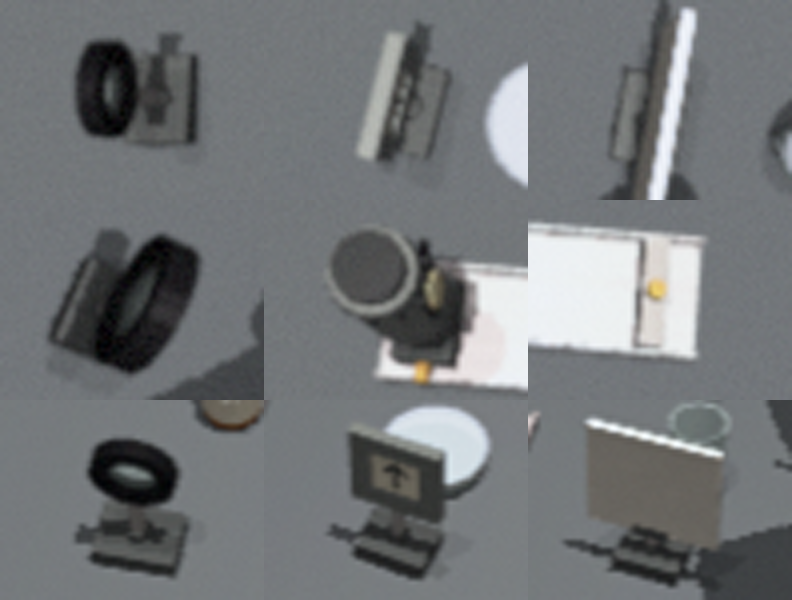

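Rings: the one at (155,201) is about 24 px across and the one at (462,207) is about 36 px. So the right one is the condenser (80 mm) and the left one is the small lens (56 mm). The white screen at (360,212) is the right one, and the two red ones are not wanted. Next: measure poses.

```bash
cat > meas.py <<'E'
from h import *
def blob(s,mask,u,v,r=30):
    m=np.zeros_like(mask); m[v-r:v+r,u-r:u+r]=mask[v-r:v+r,u-r:u+r]
    m=m.astype(np.uint8); n,l,st,c=cv2.connectedComponentsWithStats(m)
    k=1+np.argmax(st[1:,4]); return (l==k).astype(np.uint8)
def rect(s,m,z):
    p=cv2.findContours(m,0,2)[0][0].reshape(-1,2).astype(float)
    P=np.array([plane(s,q,z)[:2] for q in p]); c,wh,a=cv2.minAreaRect((P*1000).astype(np.float32))
    # long direction angle from world x
    a=a if wh[0]>wh[1] else a+90
    return np.round(c,1),np.round(wh,1),round((a+90)%180-90,1)
E
python3 - <<'E'
from meas import *
s=load('top');im=s['image'].astype(int);g=im.mean(2)
print('screen',rect(s,blob(s,g>190,361,210,27),.135))
print('slide',rect(s,blob(s,g>135,266,206,18),.12))
print('lens',rect(s,blob(s,g<45,154,201,16),.085))
print('cond',rect(s,blob(s,g<45,465,207,22),.085))
# rail: white
R=blob(s,g>185,305,140,130);print('rail',rect(s,R,.010))
# montage clicks
def cell(u0,v0,x,y): return (u0-33+(x+.5)/4-.5, v0-25+(y+.5)/4-.5)
print('lamp',plane(s,cell(200,127,108,70),.129)*1000, 'stop',plane(s,cell(408,150,129,88),.030)*1000)
print('foot lens',plane(s,cell(162,203,158,97),.016)*1000)
for n,p in dict(a=(377,380),b=(700,357),c=(705,239)).items():
    o={'a':(200,127,264,200),'b':(408,150,528,200),'c':(408,150,528,200)}[n]
    print(n,plane(s,cell(o[0],o[1],p[0]-o[2],p[1]-o[3]),.014 )*1000)
for n,(u,v,z) in dict(beaker=(401,222,.03),bottle=(211,217,.08),dish=(307,213,.019)).items(): print(n,plane(s,(u,v),z)*1000)
E
```

```text
screen (array([ 424.3, -125.5]), array([  8.3, 108.1]), -10.6)
slide (array([438.8,  91. ]), array([10.8, 71.5]), -13.5)
lens (array([453.9, 344.4]), array([51.4, 32.4]), 2.0)
cond (array([ 437.5, -355.1]), array([48.3, 81.2]), -27.9)
rail (array([611.2, -16.7]), array([524.3,  77.3]), 85.1)
lamp [630.37260667 247.03083244 129.        ] stop [ 589.86257814 -248.04690686   30.        ]
foot lens [454.805702   344.36915452  16.        ]
a [594.67690466 281.80378348  14.        ]
b [ 549.68722013 -277.78829071   14.        ]
c [ 624.71207162 -282.5121407    14.        ]
beaker [ 404.16431385 -230.29648506   30.        ]
bottle [414.66910965 217.86755102  80.        ]
dish [426.72013251  -1.54630877  19.        ]
```

```bash
python3 - <<'E'
from meas import *
s=load('top');d=load('side')
def cell(u0,v0,x,y): return (u0-33+(x+.5)/4-.5, v0-25+(y+.5)/4-.5)
print('condfoot left edge mid z0',plane(s,cell(460,207,73,98),0.0)*1000)
g=d['image'].astype(int).mean(2)
def tri(a,b):
    c1,d1=ray(s,a);c2,d2=ray(d,b);A=np.stack([d1,-d2],1);k=np.linalg.lstsq(A,c2-c1,rcond=None)[0];p,q=c1+k[0]*d1,c2+k[1]*d2
    return ((p+q)*500).round(1),np.linalg.norm(p-q)*1000
for n,t,b in(('cond',(464.5,207),(344,125)),('lens',(155,201),(292,296))):
    m=blob(s,load('top')['image'].mean(2)<45,*map(int,t),20);p=cv2.findContours(m,0,2)[0][0].reshape(-1,2);a=cv2.minAreaRect(p)[0]
    m=blob(d,g<45,*map(int,b),13);p=max(cv2.findContours(m,0,2)[0],key=len).reshape(-1,2);e=cv2.minAreaRect(p)
    print(n,a,e,tri(a,e[0]))
E
```

```text
condfoot left edge mid z0 [ 444.70850077 -347.53711624    0.        ]
cond (460.6000671386719, 206.8000030517578) ((344.0, 124.50000762939453), (21.92030906677246, 17.677669525146484), 45.0) (array([ 433.6, -350.9,   97.2]), np.float64(6.110327387620334))
lens (156.0, 200.0) ((291.8000183105469, 295.9000549316406), (21.0190372467041, 15.205260276794434), 26.56505012512207) (array([452.8, 343.5,  86.6]), np.float64(1.6414585764466871))
```

Call:
move_arm:
  steps: "0.030 0.027 0 0 0 -0.04 1;0.030 0.027 0 0 0 -0.04 1;0.030 0.027 0 0 0 -0.04 1;0.030 0.027 0 0 0 -0.04 1;0.030 0.027 0 0 0 -0.04 1;0.030 0.027 0 0 0 -0.04 1;0.030 0.027 0 0 0 0 1;0.030 0.027 0 0 0 0 1;0.024 0.029 0 0 0 0 1;0 0 0 0 0 0 1"
  force: 25

```text
clock: 1.1
position: [0.4395, -0.3526, 0.23]
tcp_rot: [3.141, -0.001, 2.673]
contact_force: [-0.6, -0.9, -0.3]
width: 1.002
grip_force: 0.0
```

Call:
move_arm:
  steps: "-0.003 -0.005 -0.03 0 0 0 1;0 0 -0.04 0 0 0 1;0 0 -0.03 0 0 0 1;0 0 0 0 0 0 1;0 0 0 0 0 0 1"

```text
clock: 1.6
position: [0.4341, -0.3611, 0.1309]
tcp_rot: [-3.141, -0.0, 2.668]
contact_force: [1.0, 0.3, 1.6]
width: 0.998
grip_force: 0.0
```

```bash
python3 - <<'E'
from h import *
a=snap('side')['image'];b=snap('top')['image']
r=lambda im,u,v:cv2.resize(im[v-50:v+50,u-65:u+65],(390,300),interpolation=cv2.INTER_CUBIC)
cv2.imwrite('pics/m2.png',np.hstack([r(a,344,120),r(b,460,207)]))
E
```

```text
(no output)
```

View pics/m2.png

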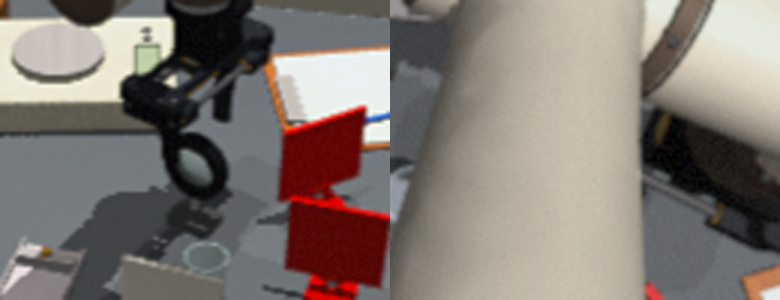

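Side view: the condenser ring at crop (196,165) sits between the two fingers at (172,140) and (222,105). I'll check its centring with the ray at ring height.

```bash
python3 - <<'E'
from h import *
d=load('side')
print(plane(d,(344.3,125),.085)*1000, plane(d,(291.8,295.9),.085)*1000)
print(state()['position'])
E
```

```text
[ 431.35336934 -364.35096327   85.        ] [452.27439933 342.50313264  85.        ]
[ 0.43530757 -0.36145638  0.13255914]
```

Call:
move_arm:
  steps: "0 -0.001 -0.028 0 0 0 1;0 0 0 0 0 0 0.6;0 0 0 0 0 0 0.3;0 0 0 0 0 0 0;0 0 0 0 0 0 0;0 0 0 0 0 0 0;0 0 0 0 0 0 0;0 0 0 0 0 0 0"
  force: 25

```text
clock: 2.5
position: [0.4343, -0.3615, 0.1028]
tcp_rot: [3.142, 0.0, 2.668]
contact_force: [0.4, -0.3, 0.6]
width: 0.451
grip_force: 0.0
```

Call:
move_arm:
  steps: "0 0 0 0 0 0 0;0 0 0 0 0 0 0;0 0 0 0 0 0 0;0 0 0 0 0 0 0;0 0 0 0 0 0 0;0 0 0 0 0 0 0;0 0 0 0 0 0 0"

```text
clock: 3.2
position: [0.4343, -0.3615, 0.1025]
tcp_rot: [-3.142, 0.0, 2.668]
contact_force: [0.2, -0.2, -1.1]
width: 0.209
grip_force: 24.9
```

Call:
move_arm:
  steps: "0 0 0.025 0 0 0 0;0 0 0.025 0 0 0 0;0.03 0 0 0 0 0.031 0;0.04 0 0 0 0 0.031 0;0.04 0.01 0 0 0 0.031 0;0.038 0.02 0 0 0 0.031 0;0.02 0.03 0 0 0 0 0;0.02 0.04 0 0 0 0 0;0 0.045 0 0 0 0 0;0 0.045 0 0 0 0 0;0 0.045 0 0 0 0 0;0 0.045 0 0 0 0 0"

```text
clock: 4.4
position: [0.621, -0.0796, 0.1513]
tcp_rot: [3.141, -0.003, 3.057]
contact_force: [0.4, -0.0, -3.2]
width: 0.206
grip_force: 25.0
```

Call:
move_arm:
  steps: "0 0.045 0 0 0 0 0;0 0.045 0 0 0 0 0;0 0.045 0 0 0 0 0;0 0.045 0 0 0 0 0;0 0.030 0 0 0 0 0;0 0.020 0 0 0 0 0;0 0 0 0 0 0 0;0 0 0 0 0 0 0;0 0 0 0 0 0 0"

```text
clock: 5.3
position: [0.6219, 0.1471, 0.1522]
tcp_rot: [-3.141, -0.001, 3.056]
contact_force: [0.4, -0.5, -3.1]
width: 0.202
grip_force: 25.0
```

```bash
python3 - <<'E'
from h import *
a=snap('side');im=a['image'];print(state()['position'],state()['tcp_rot'])
p=proj(a,(.622,.149,.07)).astype(int);u,v=p;print(p)
b=snap('top')['image']
cv2.imwrite('pics/m3.png',np.hstack([cv2.resize(im[v-50:v+50,u-65:u+65],(390,300),interpolation=2),cv2.resize(b[90:190,170:300],(390,300),interpolation=2)]))
E
```

```text
[0.62207144 0.14703803 0.15233275] [-3.14109780e+00 -7.84588085e-04  3.05616100e+00]
[249 232]
```

View pics/m3.png

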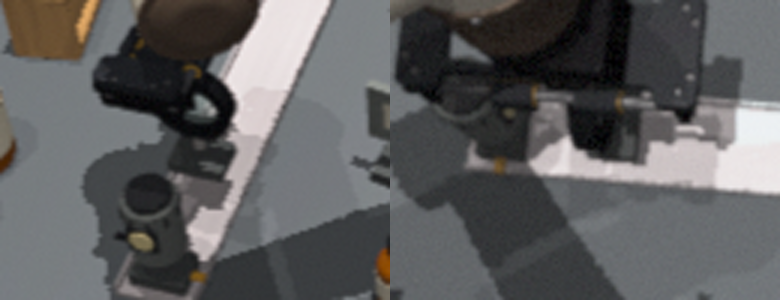

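Side crop: the condenser foot is around (203,157), over the channel. I'll overlay the expected foot outline to see the sideways offset.

```bash
cat > ov.py <<'E'
from h import *
def overlay(s,boxes,cen,f,half=32,k=9,im=None):
    u,v=proj(s,cen).astype(int);im=s['image'] if im is None else im
    o=cv2.resize(im[v-half:v+half,u-half:u+half],None,fx=k,fy=k,interpolation=2)
    for P in boxes:
        q=np.array([(proj(s,p)-(u-half,v-half)+.5)*k for p in P]).astype(int)
        cv2.polylines(o,[q],True,(0,255,0),1)
    cv2.imwrite('pics/'+f,o)
def rectpts(c,ang,lx,ly,z):
    a=np.radians(ang);n=np.array([np.cos(a),np.sin(a)]);t=np.array([-n[1],n[0]])
    return [np.r_[c+i*n*lx/2+j*t*ly/2,z] for i,j in((1,1),(1,-1),(-1,-1),(-1,1))]
E
python3 - <<'E'
from ov import *
s=load('side');c=np.array([.622,.147])
overlay(s,[rectpts(c,85.2,.04,.056,.066),rectpts(c,85.2,.04,.056,.050)],(.622,.147,.06),'m4.png')
E
```

```text
(no output)
```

View pics/m4.png

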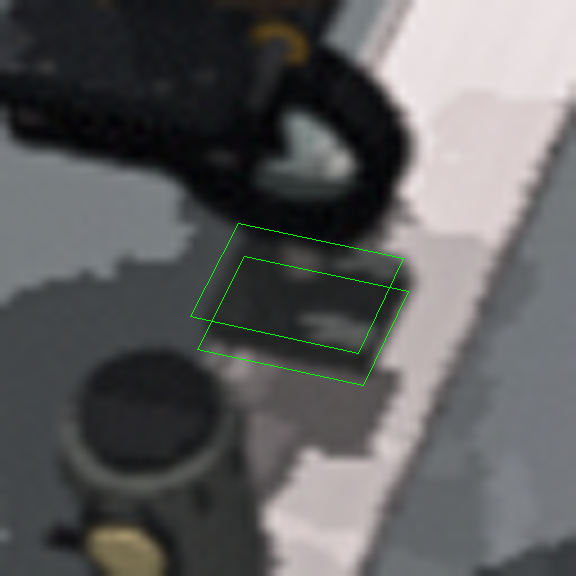

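The outline matches the foot to within about 1–2 mm, so I'm lowering.

Call:
move_arm:
  steps: "0 0.001 -0.02 0 0 0 0;0 0 -0.015 0 0 0 0;0 0 -0.007 0 0 0 0;0 0 -0.002 0 0 0 0;0 0 0 0 0 0 0;0 0 0 0 0 0 0.3;0 0 0 0 0 0 0.45;0 0 0 0 0 0 0.45;0 0 0 0 0 0 0.45;0 0 0 0 0 0 0.45"

```text
clock: 6.4
position: [0.6224, 0.1496, 0.1089]
tcp_rot: [3.141, 0.001, 3.058]
contact_force: [0.4, 0.3, 0.2]
width: 0.445
grip_force: 0.0
```

Call:
move_arm:
  steps: "0 0 0.03 0 0 0 0.45;0 0 0.04 0 0 0 1;0 0 0.03 0 0 0 1;-0.04 -0.012 0 0 0 -0.024 1;-0.04 -0.012 0 0 0 -0.0245 1;-0.04 -0.012 0 0 0 0 1;-0.04 -0.012 0 0 0 0 1;-0.023 -0.0105 0 0 0 0 1;0 0 -0.04 0 0 0 1;0 0 -0.03 0 0 0 1;0 0 0 0 0 0 1;0 0 0 0 0 0 1"

```text
clock: 7.6
position: [0.4398, 0.0911, 0.1392]
tcp_rot: [-3.141, 0.001, 2.906]
contact_force: [0.5, 0.1, 0.7]
width: 0.998
grip_force: 0.0
```

```bash
python3 - <<'E'
from ov import *
s=snap('side');print(state()['position'],state()['tcp_rot'])
c=np.array([.4388,.091]);b=np.array([.6223,.149])
t=snap('top')
overlay(s,[rectpts(c,76.5,.01,.07,.12),rectpts(c,76.5,.04,.056,0),rectpts(b,85.2,.04,.056,.006)],(.52,.12,.1),'m5.png',half=65,k=4)
E
```

```text
[0.44041588 0.09151798 0.13986037] [3.14053009e+00 2.00615792e-03 2.90621400e+00]
```

View pics/m5.png

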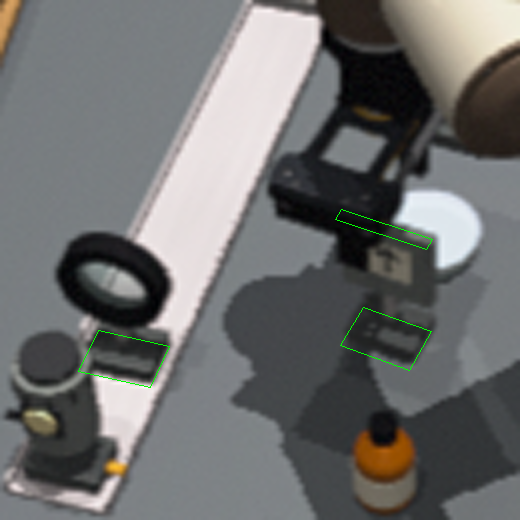

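The condenser stands in the channel with its foot on the outline. The slide's outline matches its foot and top edge, and the fingers are astride it. Grasping.

Call:
move_arm:
  steps: "-0.001 0 -0.03 0 0 0 1;0 0 -0.011 0 0 0 1;0 0 0 0 0 0 0;0 0 0 0 0 0 0;0 0 0 0 0 0 0;0 0 0 0 0 0 0;0 0 0 0 0 0 0;0 0 0 0 0 0 0;0 0 0 0 0 0 0;0 0 0 0 0 0 0;0 0 0 0 0 0 0;0 0 0 0 0 0 0"

```text
clock: 8.9
position: [0.4382, 0.091, 0.0975]
tcp_rot: [-3.142, -0.0, 2.906]
contact_force: [-0.3, -0.0, -0.6]
width: 0.172
grip_force: 0.0
```

Call:
move_arm:
  steps: "0 0 0 0 0 0 0;0 0 0 0 0 0 0;0 0 0 0 0 0 0;0 0 0 0 0 0 0;0 0 0 0 0 0 0"

```text
clock: 9.4
position: [0.4379, 0.0909, 0.0973]
tcp_rot: [-3.141, -0.001, 2.905]
contact_force: [-0.7, -0.2, -3.2]
width: 0.111
grip_force: 25.0
```

Call:
move_arm:
  steps: "0 0 0.025 0 0 0 0;0 0 0.025 0 0 0 0;0.03 -0.01 0 0 0 0.024 0;0.04 -0.01 0 0 0 0.0243 0;0.04 -0.01 0 0 0 0 0;0.04 -0.0115 0 0 0 0 0;0.026 0 0 0 0 0 0;0 0 0 0 0 0 0;0 0 0 0 0 0 0;0 0 0 0 0 0 0"

```text
clock: 10.4
position: [0.6129, 0.0496, 0.1468]
tcp_rot: [-3.141, -0.002, 3.057]
contact_force: [0.0, -0.6, -3.2]
width: 0.116
grip_force: 25.0
```

```bash
python3 - <<'E'
from ov import *
s=snap('side');p=state()['position'];print(p,state()['tcp_rot'])
c=p[:2];z=p[2]-.0973
overlay(s,[rectpts(c,85.2,.04,.056,z),rectpts(c,85.2,.04,.056,z+.016),rectpts(c,85.2,.01,.07,z+.12)],(*c,.1),'m6.png',half=45,k=6)
E
```

```text
[0.61296984 0.04966063 0.14726695] [-3.14140431e+00 -1.37599005e-03  3.05778412e+00]
```

View pics/m6.png

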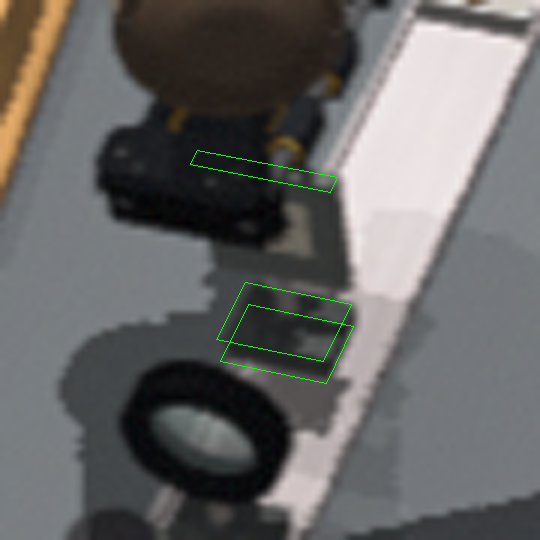

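The foot and frame match the outline to about 1–2 mm. Lowering.

Call:
move_arm:
  steps: "0.002 0 -0.02 0 0 0 0;0 0 -0.015 0 0 0 0;0 0 -0.006 0 0 0 0;0 0 -0.002 0 0 0 0;0 0 0 0 0 0 0;0 0 0 0 0 0 0.25;0 0 0 0 0 0 0.4;0 0 0 0 0 0 0.4;0 0 0 0 0 0 0.4;0 0 0 0 0 0 0.4"

```text
clock: 11.45
position: [0.6164, 0.0495, 0.1049]
tcp_rot: [3.141, 0.001, 3.057]
contact_force: [-0.6, 0.5, -0.2]
width: 0.386
grip_force: 0.0
```

Call:
move_arm:
  steps: "0 0 0.03 0 0 0 0.4;0 0 0.04 0 0 0 1;0 0 0.04 0 0 0 1;-0.032 -0.029 0 0 0 -0.0161 1;-0.032 -0.029 0 0 0 -0.0161 1;-0.032 -0.029 0 0 0 0 1;-0.032 -0.029 0 0 0 0 1;-0.032 -0.029 0 0 0 0 1;-0.032 -0.03 0 0 0 0 1;0 0 -0.04 0 0 0 1;0 0 -0.015 0 0 0 1;0 0 0 0 0 0 1"

```text
clock: 12.65
position: [0.4223, -0.1258, 0.1579]
tcp_rot: [-3.141, -0.004, 2.955]
contact_force: [-0.6, -0.6, 0.5]
width: 0.998
grip_force: 0.0
```

```bash
python3 - <<'E'
from ov import *
s=snap('side');p=state()['position'];print(p,state()['tcp_rot'])
c=np.array([.4243,-.1255]);b=np.array([.6145,.0495])
overlay(s,[rectpts(c,79.4,.008,.11,.135),rectpts(c,79.4,.04,.056,0),rectpts(b,85.2,.04,.056,.006)],(.52,-.05,.1),'m7.png',half=65,k=5)
E
```

```text
[ 0.42385737 -0.12573242  0.15934247] [-3.14088724e+00 -1.37709939e-03  2.95618189e+00]
```

View pics/m7.png

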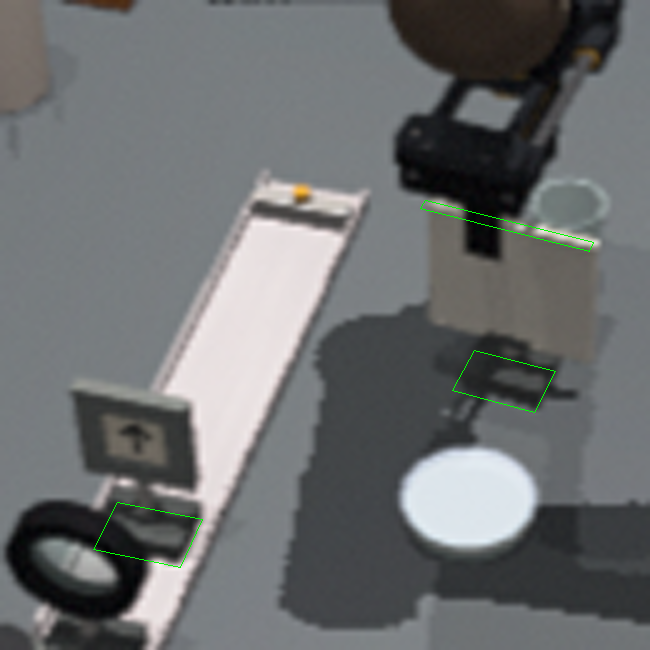

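The slide stands in the channel, and the screen's outline matches its top edge. Grasping the white screen.

Call:
move_arm:
  steps: "-0.002 0 -0.03 0 0 0 1;0 0 -0.015 0 0 0 1;0 0 0 0 0 0 0;0 0 0 0 0 0 0;0 0 0 0 0 0 0;0 0 0 0 0 0 0;0 0 0 0 0 0 0;0 0 0 0 0 0 0;0 0 0 0 0 0 0;0 0 0 0 0 0 0;0 0 0 0 0 0 0;0 0 0 0 0 0 0"

```text
clock: 13.9
position: [0.4222, -0.1255, 0.1145]
tcp_rot: [-3.142, -0.0, 2.956]
contact_force: [0.3, 0.5, 0.6]
width: 0.171
grip_force: 0.0
```

Call:
move_arm:
  steps: "0 0 0 0 0 0 0;0 0 0 0 0 0 0;0 0 0 0 0 0 0;0 0 0 0 0 0 0;0 0 0 0 0 0 0;0 0 0 0 0 0 0"

```text
clock: 14.5
position: [0.4222, -0.1254, 0.1144]
tcp_rot: [3.141, -0.0, 2.956]
contact_force: [-0.2, -0.2, -1.6]
width: 0.089
grip_force: 25.0
```

Call:
move_arm:
  steps: "0 0 0.025 0 0 0 0;0 0 0.025 0 0 0 0;0.03 0 0 0 0 0.016 0;0.04 0 0 0 0 0.0162 0;0.04 -0.02 0 0 0 0 0;0.04 -0.03 0 0 0 0 0;0.0195 -0.03 0 0 0 0 0;0 -0.01 0 0 0 0 0;0 0 0 0 0 0 0;0 0 0 0 0 0 0;0 0 0 0 0 0 0"

```text
clock: 15.6
position: [0.5908, -0.2145, 0.1645]
tcp_rot: [3.141, -0.001, 3.058]
contact_force: [-0.6, 0.1, -3.8]
width: 0.088
grip_force: 25.0
```

```bash
python3 - <<'E'
from ov import *
s=snap('side');p=state()['position'];print(p,state()['tcp_rot'])
c=p[:2];z=p[2]-.1144
overlay(s,[rectpts(c,85.2,.04,.056,z),rectpts(c,85.2,.04,.056,z+.016),rectpts(c,85.2,.008,.11,z+.135)],(*c,.1),'m8.png',half=45,k=6)
E
```

```text
[ 0.59108436 -0.21448021  0.16480285] [ 3.14132822e+00 -1.95091678e-04  3.05837450e+00]
```

View pics/m8.png

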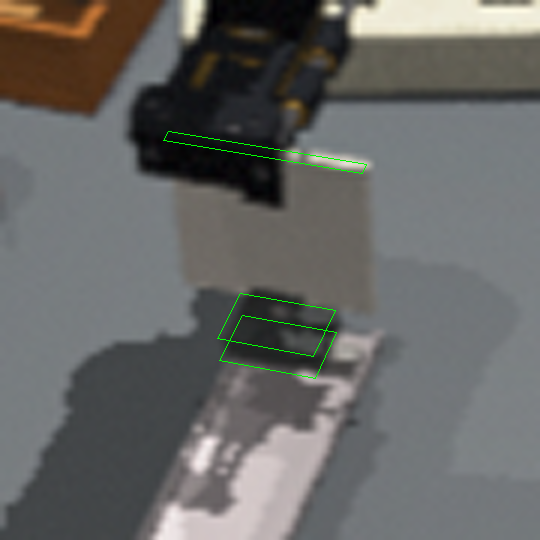

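The screen sits about 2 mm towards -x of the outline, so I'm correcting that and lowering.

Call:
move_arm:
  steps: "0.0025 -0.001 -0.02 0 0 0 0;0 0 -0.015 0 0 0 0;0 0 -0.007 0 0 0 0;0 0 -0.0015 0 0 0 0;0 0 0 0 0 0 0;0 0 0 0 0 0 0.25;0 0 0 0 0 0 0.4;0 0 0 0 0 0 0.4;0 0 0 0 0 0 0.4;0 0 0 0 0 0 0.4"

```text
clock: 16.65
position: [0.5944, -0.2166, 0.1215]
tcp_rot: [-3.141, 0.001, 3.057]
contact_force: [0.0, -0.8, 0.6]
width: 0.38
grip_force: 0.0
```

Call:
move_arm:
  steps: "0 0 0.03 0 0 0 0.4;0 0 0.04 0 0 0 1;0 0 0.03 0 0 0 1;-0.02 0.042 0 0 0 0.0189 1;-0.02 0.042 0 0 0 0.0189 1;-0.02 0.042 0 0 0 0 1;-0.02 0.042 0 0 0 0 1;-0.02 0.042 0 0 0 0 1;-0.02 0.042 0 0 0 0 1;-0.021 0.042 0 0 0 0 1;0 0.042 0 0 0 0 1;0 0.042 0 0 0 0 1"

```text
clock: 17.85
position: [0.4525, 0.1631, 0.2219]
tcp_rot: [3.141, 0.002, -3.106]
contact_force: [0.7, -0.3, 0.7]
width: 0.998
grip_force: 0.0
```

Call:
move_arm:
  steps: "0 0.042 0 0 0 0 1;0 0.042 0 0 0 0 1;0 0.042 0 0 0 0 1;0 0.042 0 0 0 0 1;0 0.014 -0.02 0 0 0 1;0 0 -0.04 0 0 0 1;0 0 -0.02 0 0 0 1;0 0 0 0 0 0 1;0 0 0 0 0 0 1"

```text
clock: 18.75
position: [0.4537, 0.3438, 0.1417]
tcp_rot: [-3.142, 0.001, -3.107]
contact_force: [-0.2, 0.7, 0.2]
width: 1.0
grip_force: 0.0
```

```bash
python3 - <<'E'
from ov import *
s=snap('side');p=state()['position'];print(p,state()['tcp_rot'])
c=np.array([.453,.3435])
overlay(s,[rectpts(c,92,.04,.056,.016),rectpts(c,92,.04,.056,0),rectpts(c,92,.012,.02,.113)],(*c,.08),'m9.png',half=45,k=6)
E
```

```text
[0.45409046 0.34417184 0.14255717] [ 3.14002702e+00  2.17879137e-03 -3.10673500e+00]
```

View pics/m9.png

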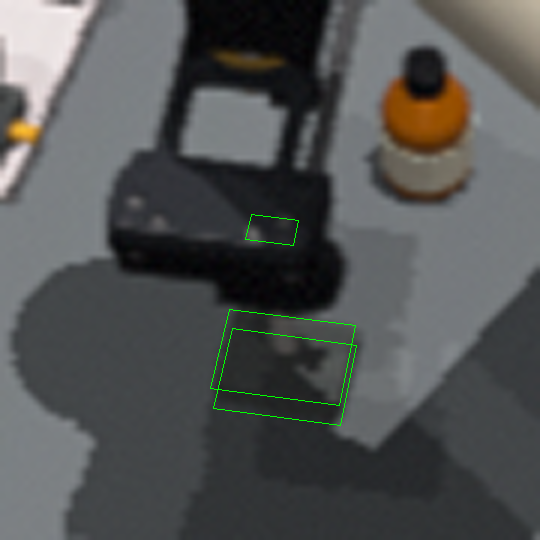

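The lens foot matches its outline, and the gripper is above the ring. Grasping.

Call:
move_arm:
  steps: "-0.001 0 -0.03 0 0 0 1;0 0 -0.02 0 0 0 1;0 0 0 0 0 0 0;0 0 0 0 0 0 0;0 0 0 0 0 0 0;0 0 0 0 0 0 0;0 0 0 0 0 0 0;0 0 0 0 0 0 0;0 0 0 0 0 0 0;0 0 0 0 0 0 0;0 0 0 0 0 0 0;0 0 0 0 0 0 0"

```text
clock: 20.0
position: [0.4522, 0.3435, 0.091]
tcp_rot: [-3.142, -0.0, -3.107]
contact_force: [-1.1, -0.0, 1.1]
width: 0.174
grip_force: 0.0
```

Call:
move_arm:
  steps: "0 0 0 0 0 0 0;0 0 0 0 0 0 0;0 0 0 0 0 0 0;0 0 0 0 0 0 0;0 0 0 0 0 0 0;0 0 0 0 0 0 0"

```text
clock: 20.6
position: [0.4522, 0.3434, 0.091]
tcp_rot: [-3.141, -0.0, -3.107]
contact_force: [-0.4, -0.9, -1.1]
width: 0.14
grip_force: 25.0
```

Call:
move_arm:
  steps: "0 0 0.03 0 0 0 0;0 0 0.045 0 0 0 0;0 0 0.045 0 0 0 0;0 -0.04 0 0 0 -0.0189 0;0 -0.042 0 0 0 -0.0189 0;0 -0.042 0 0 0 0 0;0 -0.042 0 0 0 0 0;0 -0.042 0 0 0 0 0;0 -0.042 0 0 0 0 0;0 -0.042 0 0 0 0 0;0 -0.042 0 0 0 0 0;0 -0.042 0 0 0 0 0"

```text
clock: 21.8
position: [0.4512, -0.0341, 0.2106]
tcp_rot: [3.141, -0.001, 3.057]
contact_force: [0.5, 0.0, -2.5]
width: 0.136
grip_force: 25.0
```

Call:
move_arm:
  steps: "0.02 -0.03 -0.02 0 0 0 0;0.03 -0.0205 -0.025 0 0 0 0;0.04 0 -0.025 0 0 0 0;0.04 0 0 0 0 0 0;0.021 0 0 0 0 0 0;0 0 0 0 0 0 0;0 0 0 0 0 0 0;0 0 0 0 0 0 0"

```text
clock: 22.6
position: [0.6019, -0.083, 0.1405]
tcp_rot: [3.142, -0.002, 3.057]
contact_force: [0.5, -0.6, -2.5]
width: 0.135
grip_force: 25.0
```

```bash
python3 - <<'E'
from ov import *
s=snap('side');p=state()['position'];print(p,state()['tcp_rot'])
c=p[:2];z=p[2]-.091
overlay(s,[rectpts(c,85.2,.04,.056,z),rectpts(c,85.2,.04,.056,z+.016)],(*c,.08),'m10.png',half=45,k=6)
E
```

```text
[ 0.60202454 -0.08295614  0.14090555] [ 3.14153745e+00 -1.19550598e-03  3.05731018e+00]
```

View pics/m10.png

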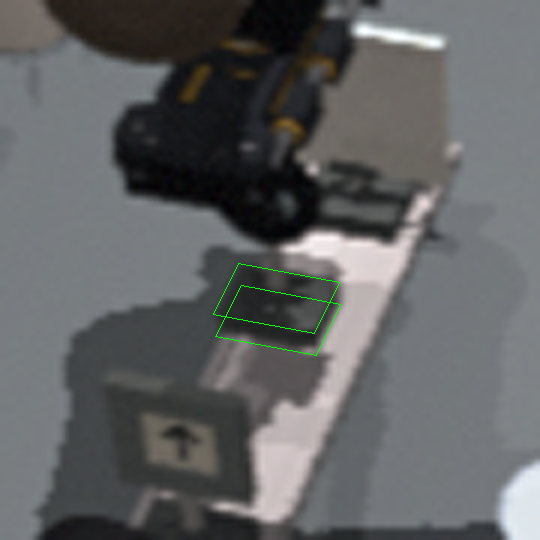

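The lens foot is on the outline, over the channel. Lowering and releasing.

Call:
move_arm:
  steps: "0.0015 0 -0.02 0 0 0 0;0 0 -0.015 0 0 0 0;0 0 -0.006 0 0 0 0;0 0 -0.002 0 0 0 0;0 0 0 0 0 0 0;0 0 0 0 0 0 0.25;0 0 0 0 0 0 0.4;0 0 0 0 0 0 0.4;0 0 0 0 0 0 0.4;0 0 0 0 0 0 0.4"

```text
clock: 23.65
position: [0.6049, -0.083, 0.0984]
tcp_rot: [3.142, 0.001, 3.057]
contact_force: [0.0, 0.5, -0.4]
width: 0.388
grip_force: 0.0
```

Call:
move_arm:
  steps: "0 0 0.03 0 0 0 0.4;0 0 0.045 0 0 0 0.4;0 0 0.045 0 0 0 0.4;0 0 0.03 0 0 0 0.4;-0.045 0 0 0 0 0 0.4;-0.045 0 0 0 0 0 0.4;-0.045 -0.04 0 0 0 0 0.4;-0.03 -0.045 0 0 0 0 0.4;0 -0.045 0 0 0 0 0.4;0 -0.045 0 0 0 0 0.4;0 -0.045 0 0 0 0 0.4;0 -0.045 0 0 0 0 0.4"

```text
clock: 24.85
position: [0.4493, -0.3396, 0.2485]
tcp_rot: [-3.141, 0.001, 3.057]
contact_force: [1.0, 0.1, 0.5]
width: 0.397
grip_force: 0.0
```

Call:
move_arm:
  steps: "0 -0.045 0 0 0 0 0.4;0 -0.045 0 0 0 0 0.4;-0.03 -0.045 0 0 0 0 0.4;-0.04 -0.04 0 0 0 0 0.4;-0.04 -0.03 0 0 0 0 0.4;0 0 0 0 0 0 0.4;0 0 0 0 0 0 0.4;0 0 0 0 0 0 0.4"

```text
clock: 25.65
position: [0.3469, -0.5344, 0.2481]
tcp_rot: [3.142, 0.0, 3.058]
contact_force: [0.4, -0.7, -0.1]
width: 0.399
grip_force: 0.0
```

```bash
python3 - <<'E'
from ov import *
print(state()['position'])
s=snap('side');t=snap('top')
P=[((.6223,.149),.018,.08,.131,.008),((.6145,.0495),.01,.07,.126,.07),((.6030,-.083),.012,.056,.119,.006),((.593,-.2166),.008,.11,.141,.11)]
for S,f in((s,'m11.png'),(t,'m12.png')):
    overlay(S,[r for c,th,w,h,wt in P for r in(rectpts(np.array(c),85.2,.04,.056,.022),rectpts(np.array(c),85.2,th,wt,h))],(.61,0,.05),f,half=120 if S is t else 110,k=4 if S is t else 4)
    im=cv2.imread('pics/'+f);print(im.shape)
    m=im.shape[0]//2; cv2.imwrite('pics/'+f,im[:, :] if S is s and im.shape[0]<=600 else cv2.resize(im,(600,600)) if S is s else im[m-200:m+200,80:880])
E
```

```text
[ 0.34694853 -0.53442491  0.24806258]
(880, 880, 3)
(960, 960, 3)
```

View pics/m12.png

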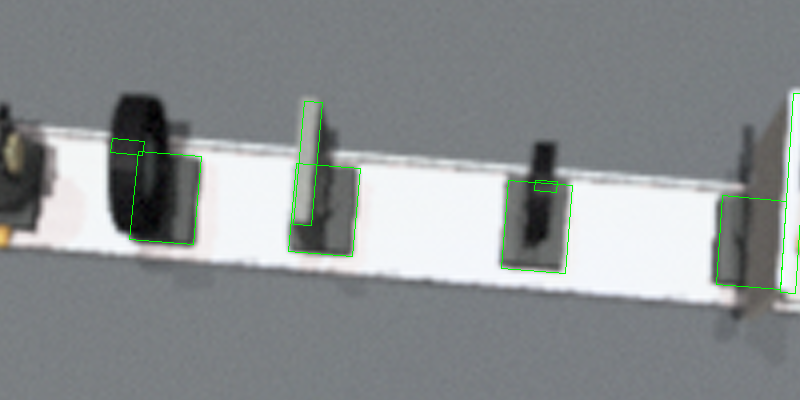

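View pics/m11.png

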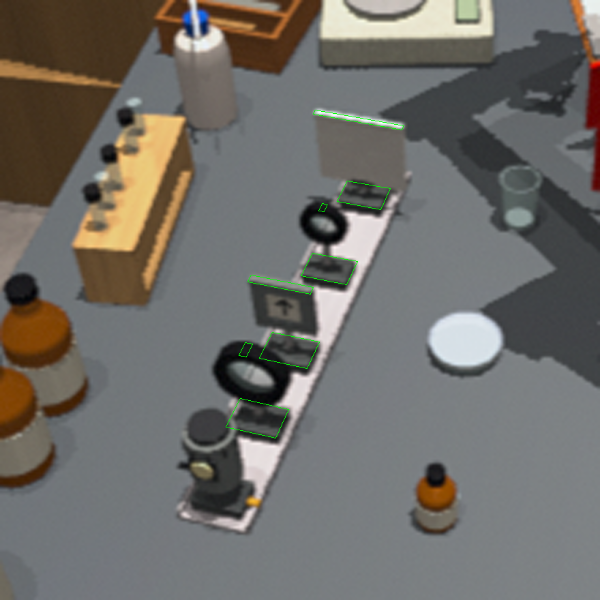

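In both views all four feet match their outlines, with every part upright, square across the channel and correctly spaced. The beaker, bottle and dish have not moved. Handing in.

```bash
python3 -c "
from plant import job_done
print(job_done())"
```

```text
the job is handed in; nothing more can be done
None
```

The job is handed in, with no verdict returned: condenser, slide frame, small lens and white screen stand upright and square in the channel at the asked spacings, all within tolerance by the final camera check, and the beaker, bottle and dish stayed where they were.

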